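# Pack the driver away and shut the stayed service case

## Robot

A 6-joint arm with a two-finger parallel gripper is mounted at the origin on the work surface. World frame = base frame: x ahead of the robot, y to its left, z up, the work surface at z = 0. Lengths are in mm, angles in degrees, forces in N, time in s.
With the tool pointing down it reaches from about 300 to 1000 mm from the base axis. Payload 5.1 kg.
Tool frame: the origin (TCP) lies at the very end of the fingers, on their centre line; the grasp point (between the pads) lies 19 mm behind it; z points along the fingers, y is the line along which they close (so a half turn about z gives the same grasp; the last joint's range is limited). The gripper opens to 95 mm and grips with 3 to 60 N. Pads are 20 mm wide; open, the fingers measure 119 mm over their backs; the gripper's body (75 mm by 180 mm) begins 59 mm behind the grasp point.
Start: joints at [62.934, 7.093, 94.555, -0, 78.352, -4.733], TCP at [247.021, 601.22, 214.656] pointing down, gripper open.
Joint ranges: [-149.61, 149.61], [-58.7, 133.49], [1.44, 155.28], [-77.14, 257.14], [18.33, 153.61], [-166.67, 166.67]. Speed limits (degrees/s): [147.25, 147.25, 180, 180, 180, 180].

## Interface

Orientations are given as a 3x3 rotation matrix whose columns are the frame's x, y, z axes.
In Python, from plant import bot, viewer, hand_in gives the robot as it stands.
- The arm moves only by the tool step_arm, never from a script. Its argument "moves" is a list that holds one entry, the list of rows, each a list of 7 numbers: the closure, from -1 (fully open) to 1 (shut), then the shift along the tool's x, y, z in mm, then the turn, a rotation vector about the tool's x, y, z in degrees. In form: [[[fingers, dx, dy, dz, wx, wy, wz], ...]]. A call has 1 to 8 rows; each row is the pose to reach, as a shift and turn from the pose commanded when the call began, along the tool's axes at that moment; what a row does not reach only later rows make up. A row lasts 1/12 s, in which the tool goes at most 41.7 mm and 7.16 degrees, less where a joint would pass 70% of its speed; a pose out of reach is approached as far as the arm can. A call with a gripper value outside its range is refused whole. The fingers move at their own pace and stop on an object; "squeeze" is the grip in N (left out, the last holds). Time passes only in rows, so rows that repeat a pose let the fingers close. It gives the time, the measured TCP pose, the force, the opening and the grip force at its end, in the units of the state.
- bot.get_obs(): the state, without advancing time (a new reading comes with each control period).
- viewer.snapshot(name): name is "scene" or "top"; returns a dict with "color" (480x640x3 uint8, red, green, blue), "z_map" (480x640 float32, mm along the optical axis (not along the pixel's ray), 0 where there is no reading), "fx", "fy", "cx", "cy" (pixels), "eye" and "attitude" of the camera in the world. Camera axes: x right, y down, z forward; pixel columns grow to the right and rows downward; lengths in mm; the calibration is good to about 2 mm. A picture is of the moment at which its call begins.
- hand_in(): hands the job in; it is judged then, once.
The state is a dict: "time": time; "qpos": joint angles; "qvel": joint speeds; "effort": joint torques, N m; "tcp_pos": TCP position; "tcp_rot": TCP orientation; "wrist_force": force on the tool from outside, world axes, zero at the start; "wrist_torque": the same for the moment, N m; "finger_gap": opening from 0.0 (shut) to 1.0 (fully open); "grasp_force": force on a finger pad.
Only numpy, scipy, OpenCV 4.12 (cv2) and the standard library are available. Lean on these libraries where they do the work, as an engineer would, in place of code of your own. Each camera call takes 0.05 s, during which the arm holds its last target. There are 200 camera calls.

## Task

Put the cordless driver away: lay it flat on the foam inside the grey service case, gently and not dropped, and let go. Then press the red pad at the knee of the locked lid stay to break the stay, and only then lower the lid gently until the case is fully shut, without forcing the lid against the locked stay or letting it slam. Leave the small orange bin and the bottle where they are.

Things in the scene. Friction and masses are not known exactly. Their poses are not given: they have to be found in the camera images.
- driver: Cordless screwdriver lying flat, 150 mm long, about 140 g. Orange rectangular handle 110 long x 28 wide x 26 high with a black band, then a black nose 20 mm in diameter and 20 long, then a 7 mm bit 20 long. Origin: centre of the underside of the handle; x along it towards the bit (it reaches from -55 to +95 mm in x), z up.
- case: Grey metal case fixed to the bench, outside 210 (x) x 290 (y) x 90 mm high, walls 5 mm, open lid hinged on its +x rim (roughly to the robot's left). Origin: centre of the underside; x from the front (latch side) to the hinge side, z up. The hinge line runs along y at x = 100, z = 90 mm. Dark foam inside fills y from -69 to 139; the strip at y below -69 is an open well for the stay.
- lid (a joint): Lid angle (rad): 0 = open as found, leaning 70 degrees up from shut, so that it overhangs the case (free edge near case x 30, z 285 mm); grows as it closes, 1.222 = fully shut. About 0.4 kg, grey frame, clear window. Stiff friction hinge (0.6 N m): with the stay broken the lid stays where it is left and must be pushed shut with a few newtons.
- lid_edge (a point): Middle of the lid's free edge, on its outer face (upper when shut), 205 mm from the hinge line. x points from the free edge to the hinge, z out of the outer face. The lid plate is 205 x 290 x 12 mm, its inner face in the plane of the hinge line; an orange tab 90 wide, 10 thick sticks out 14 mm from the middle of the free edge.
- knee (a joint): Knee angle of the lid stay (rad): 0 = locked against its stop, a little past straight; 0.15 = straight; grows as the stay breaks and folds, about 2.9 with the lid shut. Below 0.15 the lid cannot be lowered. Two flat steel links, 54 mm each, 16 wide, upright beside the case's -y wall: the lower pivots on the wall at case x -5, z 75, the upper on the lid 80 mm from the hinge.
- knee_pad (a point): On the axis of the red round pad at the knee: 26 mm in diameter, along case y from 20 mm on the -y side to 14 mm on the +y side of this point. Locked, it is at about case x 25, y -111, z 120 mm, under the lid. Pressed 20 to 30 mm towards case +x and down (45 degrees) with a few newtons, the knee folds. Straight down the lid is in the way: lean the tool 30 to 45 degrees, tip to the hinge.
- bin: Small orange open bin 70 x 100 x 50 mm, loose, a bystander. Origin: centre of the underside.
- bottle: White squeeze bottle with a yellow cap, 44 mm in diameter, 110 high, loose, a bystander. Origin: centre of the underside.
- tray (a point): Middle of the free bay for the driver, on the foam's top, 40 mm above the case's underside and 50 below its rim, at x = -25, y = 35 in the case frame; same axes. The bay is 150 (x) x 208 (y) mm. Behind it (case x 50 to 95, y -60 to 130) a black bit holder stands 20 mm above the foam, its steel bits 30 mm.
Not all that is in view belongs to the job. Several things look just like the driver: the one meant starts farthest to the robot's left.

How it is judged (in metres and radians):
On the way, in this order (a step that is already met when the one before it is completed fails the run):
1. the driver lies flat on the foam in the case, released (x of driver in the frame of case between -0.1 and 0.1 m and y of driver in the frame of case between -0.08 and 0.14 m and z of driver in the frame of case between 0.03 and 0.058 m and angle between driver's own x axis and vertical above 1.37 rad and contact force between the fingers and driver below 0.1 N and linear speed of driver below 0.03 m/s), for 0.2 s.
2. the knee of the stay is pushed well through straight (value of joint knee above 0.3 rad), for 0.1 s.
3. the lid is fully shut (value of joint lid above 1.19 rad), for 0.2 s.
At the end, for the whole second after the job is handed in: The lid is shut to within 0.03 rad (about 6 mm at its free edge), the stay is folded, and the driver lies at rest on the foam in the case, flat to within 11 degrees (value of joint lid above 1.19 rad and value of joint knee above 2 rad and linear speed of driver below 0.03 m/s and x of driver in the frame of case between -0.1 and 0.1 m and y of driver in the frame of case between -0.08 and 0.14 m and z of driver in the frame of case between 0.03 and 0.058 m and angle between driver's own x axis and vertical above 1.37 rad); the robot touches nothing.
It fails at once if the driver is dropped (falls free at over 0.7 m/s) (linear speed of driver above 0.7 m/s and contact force between the fingers and driver below 0.05 N).
It fails at once if the lid is slammed (over 2 rad/s) (velocity of joint lid above 2 rad/s).
It fails at once if the lid, stay or case is forced with over 50 N (contact force between any of the fingers, the arm and case above 50 N).
It fails at once if the bin is moved over 30 mm (distance of bin from where it was at the start of the episode above 0.03 m).
It fails at once if the bottle is moved over 30 mm or knocked over (distance of bottle from where it was at the start of the episode above 0.03 m or angle between bottle's own z axis and vertical above 0.5 rad).
It also fails if it takes over 70 s, if anything falls off the work surface, if the arm or the gripper's body presses on something with over 40 N, if the wrist force passes 120 N, or if a joint passes its speed limit or range.

## Working session

There is one attempt and no reset: what is moved stays moved. The work goes in short steps, Python scripts to look and compute and a tool call to move; the robot and the scene stay as the last step left them, time stands still between calls to the robot, and variables do not carry over. Pictures are saved under pics/ and viewed, at most 10 in all, crops included, and the job is handed in when it is done.

Besides the shell and the picture viewer there is one more tool, called after ">>>" in YAML: its name, and indented under it one key for each argument. step_arm: Moves the arm, as the interface text tells. Its arguments: {"type":"object","properties":{"moves":{"type":"array","items":{"type":"array","items":{"type":"array","items":{"type":"number"}}}},"squeeze":{"type":"number"}},"required":["moves"]}

```bash
mkdir -p pics; ls; cat > h.py <<'E'
import numpy as np, cv2
from plant import bot, viewer, hand_in
def snap(n,save=None):
    s=viewer.snapshot(n)
    if save: cv2.imwrite('pics/'+save,s['color'][:,:,::-1])
    return s
def cloud(s):
    z=s['z_map']; v,u=np.mgrid[0:480,0:640]
    p=np.stack([(u-s['cx'])/s['fx']*z,(v-s['cy'])/s['fy']*z,z],-1)
    return p@np.array(s['attitude']).T+np.array(s['eye'])
E
python3 - <<'E'
from h import *
for n in('scene','top'):
    s=snap(n,n+'0.png'); np.savez(n+'0.npz',**s); print(n,s['eye'],s['attitude'],s['fx'])
print(bot.get_obs())
E
```

```text
pics
scene [1151.39406037  876.02989935  881.34448478] [[-8.43709226e-01  2.88758822e-01 -4.52518602e-01]
 [ 5.36800303e-01  4.53192318e-01 -7.11661547e-01]
 [-4.20596012e-04 -8.43347535e-01 -5.37368363e-01]] 464.2741953892853
top [ 357.08233747  -30.21834278 1345.33245044] [[-0.0033571  -0.98347751  0.18099923]
 [-0.99997523  0.00442124  0.00547609]
 [-0.00618586 -0.18097637 -0.98346799]] 551.5960988567165
{'time': 0.1, 'qpos': array([ 6.29325064e+01,  7.13046845e+00,  9.46262787e+01, -1.12853713e-03,
        7.83528847e+01, -4.73269448e+00]), 'qvel': array([-0.05431398, -0.06868039, -0.0733587 , -0.11600567,  0.14734845,
        0.018433  ]), 'effort': array([ 3.87746895e-04, -4.18880582e+01, -3.61096358e+01,  7.77455955e-02,
        4.62392962e-02, -3.61421962e-05]), 'tcp_pos': array([246.77558295, 600.69669876, 213.50175147]), 'tcp_rot': array([[-9.24980541e-01,  3.80013514e-01, -8.53510688e-04],
       [ 3.80014447e-01,  9.24978966e-01, -1.71263652e-03],
       [ 1.38654414e-04, -1.90850184e-03, -9.99998169e-01]]), 'wrist_force': array([ 0.54648972, -0.61868999,  0.05281915]), 'wrist_torque': array([-0.0028493 , -0.01297845, -0.0251979 ]), 'grasp_force': 0.0, 'finger_gap': 0.9998293248772855}
```

View pics/scene0.png

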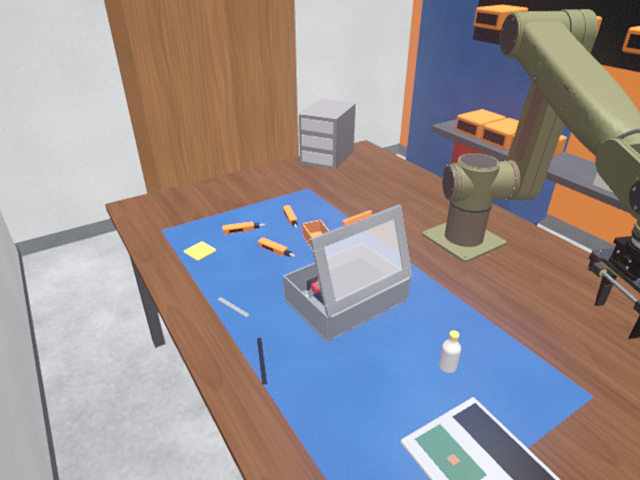

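View pics/top0.png

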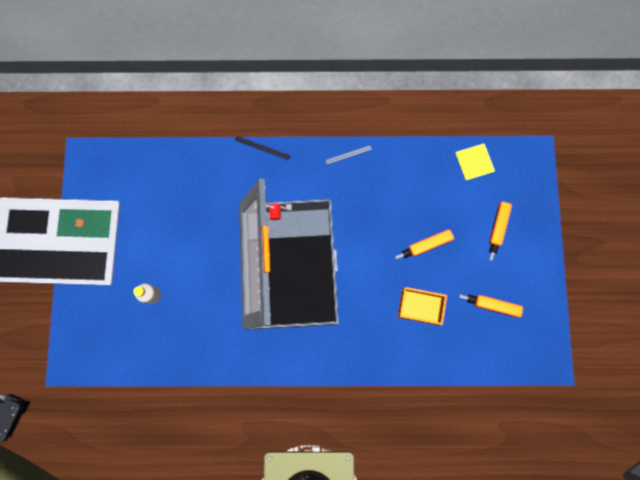

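The scene view shows the open case with the lid overhanging it and the red knee pad at (313,287). In the top view (left is +y), the case spans (243..338, 185..327) and the pad is at (275,211). The leftmost driver, the target, is at (427,244), with its bit pointing left at (398,257). The bin is at (423,306) and the bottle at (147,294).

```bash
python3 - <<'E'
from h import *
s=dict(np.load('top0.npz'));P=cloud(s);c=cv2.cvtColor(s['color'],cv2.COLOR_RGB2HSV).astype(int)
S=dict(np.load('scene0.npz'));Q=cloud(S);C=cv2.cvtColor(S['color'],cv2.COLOR_RGB2HSV).astype(int)
v,u=np.mgrid[0:480,0:640]
print('table z',P[160:180,200:230].mean((0,1)))
# driver
m=(c[...,0]<25)&(c[...,1]>150)&(c[...,2]>120)&(u>390)&(u<460)&(v>225)&(v<265)
p=P[m];t=p[p[:,2]>20]
r=cv2.minAreaRect(t[:,:2].astype(np.float32));print('driver top',t.mean(0),r, len(t))
d=P[225:265,390:460].reshape(-1,3);d=d[d[:,2]>6];r=cv2.minAreaRect(d[:,:2].astype(np.float32));print('all',r,d[:,:2].min(0),d[:,:2].max(0))
cc=t[:,:2].mean(0);w,V=np.linalg.eigh(np.cov(d[:,:2].T));print('axis',V[:,1])
# case rim points both cams
for n,P_,U in(('top',P,(180,335,225,345)),('scene',Q,(200,340,270,420))):
    q=P_[U[0]:U[1],U[2]:U[3]].reshape(-1,3)
    k=q[(abs(q[:,2]-90)<5)]
    r=cv2.minAreaRect(k[:,:2].astype(np.float32));print(n,'rim',r,len(k),k[:,:2].min(0),k[:,:2].max(0))
    f=q[abs(q[:,2]-40)<5];print(' z40',len(f),f.min(0),f.max(0))
    np.save(n+'case.npy',q)
m=((c[...,0]<6)|(c[...,0]>174))&(c[...,1]>180)&(u>262)&(u<285)&(v>195)&(v<225)
print('pad top',P[m].mean(0),P[m].min(0),P[m].max(0))
m=((C[...,0]<6)|(C[...,0]>174))&(C[...,1]>150)&(u>300)&(u<325)&(v>270)&(v<305)
print('pad scene',Q[m].mean(0),Q[m].min(0),Q[m].max(0))
# scan along right wall row
for y in (205,230,260,290,320): print(y,[tuple(P[y,x].round().astype(int)) for x in range(322,344,2)])
for x in (290,310,325): print(x,[tuple(P[y,x].round().astype(int)) for y in list(range(194,214,2))+list(range(318,332,2))])
b=P[280,135:160];print('bottle/bin',P[285:305,135:160].reshape(-1,3)[P[285:305,135:160,2].ravel()>20].mean(0))
q=P[280:332,392:455].reshape(-1,3);q=q[abs(q[:,2]-50)<6];print(cv2.minAreaRect(q[:,:2].astype(np.float32)))
E
```

```text
table z [777.81043634 237.22832165  10.51881268]
driver top [ 586.67164392 -297.47296858   23.96953679] ((586.8411865234375, -297.4971008300781), (26.298503875732422, 107.98590850830078), 22.063365936279297) 167
all ((530.1452026367188, -180.78018188476562), (147.00616455078125, 434.58905029296875), 30.28839874267578) [ 357.08233747 -372.27129495] [633.13334462 -30.21834278]
axis [-0.56233394  0.82691023]
top rim ((530.3975830078125, 48.167694091796875), (290.2318420410156, 215.8223114013672), 3.012737512588501) 552 [381.653795   -65.99059143] [679.91082595 163.21522459]
 z40 4972 [382.4963755  -64.62897638  35.00095771] [676.16745334 103.01060032  44.99963999]
scene rim ((533.8732299804688, 48.777496337890625), (291.3852233886719, 218.94580078125), 3.3903534412384033) 424 [382.12748508 -56.76571955] [684.44786541 163.8622226 ]
 z40 520 [ 384.68553891 -321.26712938   35.03526513] [684.18688994 160.21458619  44.99276021]
pad top [633.94076201  71.04776292 157.10940243] [357.08233747 -30.21834278  26.50896238] [ 668.52840116   87.77993227 1345.33245044]
pad scene [652.48168919  68.2176
[... 4405 characters left out ...]
np.int64(675), np.int64(-41), np.int64(59)), (np.int64(676), np.int64(-41), np.int64(37)), (np.int64(676), np.int64(-41), np.int64(16)), (np.int64(674), np.int64(-41), np.int64(0)), (np.int64(668), np.int64(-41), np.int64(3)), (np.int64(405), np.int64(-39), np.int64(37)), (np.int64(400), np.int64(-39), np.int64(41)), (np.int64(395), np.int64(-39), np.int64(86)), (np.int64(390), np.int64(-39), np.int64(89)), (np.int64(388), np.int64(-39), np.int64(2)), (np.int64(383), np.int64(-39), np.int64(0)), (np.int64(378), np.int64(-39), np.int64(6))]
bottle/bin [461.05343249 371.49288666  76.36052846]
((432.69732666015625, -266.9884033203125), (100.77061462402344, 70.29232025146484), 78.92218017578125)
```

```bash
cat >> h.py <<'E'
from scipy.spatial.transform import Rotation as Ro
def rot(zc,yc):  # tool z direction, approx y (closing) direction
    z=np.array(zc,float);z/=np.linalg.norm(z);y=np.array(yc,float);y-=y@z*z;y/=np.linalg.norm(y)
    return np.column_stack([np.cross(y,z),y,z])
TH=np.radians(3.0);CX=np.array([-np.sin(TH),np.cos(TH),0]);CY=np.array([-np.cos(TH),-np.sin(TH),0]);CZ=np.array([0,0,1.]);C0=np.array([532,47,0.])
B=np.column_stack([CX,CY,CZ])
def W(x,y,z): return C0+B@np.array([x,y,z],float)
SAG=np.array([0.3,0.5,1.1])
def plan(*targets,p=None,R=None):
    o=bot.get_obs()
    if p is None:
        p=o['tcp_pos'];R=o['tcp_rot']
        print('t',o['time'],'p',p.round(1),'case',(B.T@(p-C0)).round(1),'F',o['wrist_force'].round(1),'gap',round(o['finger_gap'],3),'grip',round(o['grasp_force'],1),'q',o['qpos'].round(0))
    for tp,tR in targets:
        tR=R if tR is None else tR
        d=R.T@(np.array(tp)-p);w=Ro.from_matrix(R.T@tR).as_rotvec(degrees=True)
        print('d',d.round(1).tolist(),'w',w.round(1).tolist(),'rows>=',max(np.linalg.norm(d)/41.7,np.linalg.norm(w)/7.16).round(1))
E
python3 - <<'E'
from h import *
R=rot([0,0,-1],[.927,.375,0])
plan(([247,560,420],None),([420,150,420],R),([587,-297,250],R),([587,-297.5,100],R))
E
```

```text
t 0.1 p [246.8 600.7 213.5] case [567.9 255.9 213.5] F [ 0.5 -0.6  0.1] gap 1.0 grip 0.0 q [63.  7. 95. -0. 78. -5.]
d [-15.6, -38.0, -206.4] w [0.0, 0.0, 0.0] rows>= 5.0
d [-331.5, -351.5, -205.9] w [-0.1, 0.0, 45.6] rows>= 12.6
d [-655.8, -701.1, -35.3] w [-0.1, 0.0, 45.6] rows>= 23.0
d [-656.0, -701.3, 114.7] w [-0.1, 0.0, 45.6] rows>= 23.2
```

>>> step_arm:
  moves:
    - [[-1,-16,-38,-206,0,0,0],[-1,-16,-38,-206,0,0,0],[-1,-16,-38,-206,0,0,0],[-1,-16,-38,-206,0,0,0],[-1,-16,-38,-206,0,0,0],[-1,-331,-351,-206,0,0,45.6],[-1,-331,-351,-206,0,0,45.6],[-1,-331,-351,-206,0,0,45.6]]

```text
time: 0.77
tcp_pos: [296.0, 444.1, 420.1]
tcp_rot: [[-0.718, 0.696, 0.001], [0.696, 0.718, 0.001], [-0.0, 0.001, -1.0]]
wrist_force: [1.0, 0.3, -0.4]
finger_gap: 0.998
grasp_force: 0.0
```

```bash
python3 - <<'E'
from h import *
R=rot([0,0,-1],[.927,.375,0])
plan(([420,150,420],R),([587,-297,250],R))
E
```

```text
t 0.7667 p [296.  444.1 420.1] case [408.9 214.9 420.1] F [ 1.   0.3 -0.4] gap 0.998 grip 0.0 q [ 51. -10.  92.  -0.  98.   5.]
d [-293.6, -125.0, -0.0] w [0.1, -0.0, 23.9] rows>= 7.7
d [-724.5, -330.3, 169.8] w [0.1, -0.0, 23.9] rows>= 19.5
```

>>> step_arm:
  moves:
    - [[-1,-294,-125,0,0,0,24],[-1,-294,-125,0,0,0,24],[-1,-294,-125,0,0,0,24],[-1,-294,-125,0,0,0,24],[-1,-294,-125,0,0,0,24],[-1,-294,-125,0,0,0,24],[-1,-294,-125,0,0,0,24],[-1,-294,-125,0,0,0,24]]

```text
time: 1.43
tcp_pos: [422.0, 148.4, 419.0]
tcp_rot: [[-0.375, 0.927, -0.0], [0.927, 0.375, -0.001], [-0.001, -0.0, -1.0]]
wrist_force: [0.8, 0.2, -0.4]
finger_gap: 0.997
grasp_force: 0.0
```

```bash
python3 - <<'E'
from h import *
R=rot([0,0,-1],[.927,.375,0])
plan(([520,-100,420],R),([587,-297.5,250],R))
E
```

```text
t 1.4333 p [422.  148.4 419. ] case [107.  104.6 419. ] F [ 0.8  0.2 -0.4] gap 0.997 grip 0.0 q [ 13. -22. 101.  -0. 100. -10.]
d [-267.0, -2.4, -0.8] w [-0.0, 0.0, 0.0] rows>= 6.4
d [-475.1, -14.3, 169.4] w [-0.0, 0.0, 0.0] rows>= 12.1
```

>>> step_arm:
  moves:
    - [[-1,-267,-2,0,0,0,0],[-1,-267,-2,0,0,0,0],[-1,-267,-2,0,0,0,0],[-1,-267,-2,0,0,0,0],[-1,-267,-2,0,0,0,0],[-1,-267,-2,0,0,0,0],[-1,-475,-14,170,0,0,0],[-1,-475,-14,170,0,0,0]]

```text
time: 2.1
tcp_pos: [536.8, -146.1, 370.1]
tcp_rot: [[-0.377, 0.926, 0.003], [0.926, 0.377, -0.001], [-0.002, 0.003, -1.0]]
wrist_force: [0.0, 0.4, -0.8]
finger_gap: 0.999
grasp_force: 0.0
```

```bash
python3 - <<'E'
from h import *
R=rot([0,0,-1],[.927,.375,0])
plan(([586.8,-297.5,120],R))
E
```

```text
t 2.1 p [ 536.8 -146.1  370.1] case [-193.1    5.4  370.1] F [ 0.   0.4 -0.8] gap 0.999 grip 0.0 q [-21.  -8.  95.   0.  93. -43.]
d [-158.5, -11.3, 250.4] w [0.2, 0.1, 0.1] rows>= 7.1
```

>>> step_arm:
  moves:
    - [[-1,-158.5,-11,250,0,0,0],[-1,-158.5,-11,250,0,0,0],[-1,-158.5,-11,250,0,0,0],[-1,-158.5,-11,250,0,0,0],[-1,-158.5,-11,250,0,0,0],[-1,-158.5,-11,250,0,0,0],[-1,-158.5,-11,250,0,0,0],[-1,-158.5,-11,250,0,0,0]]

```text
time: 2.77
tcp_pos: [581.4, -294.9, 109.6]
tcp_rot: [[-0.375, 0.927, -0.012], [0.927, 0.375, 0.006], [0.01, -0.009, -1.0]]
wrist_force: [-1.5, 0.7, -1.5]
finger_gap: 1.0
grasp_force: 0.0
```

```bash
python3 - <<'E'
from h import *
R=rot([0,0,-1],[.927,.375,0])
plan(([586.8,-297.5,30],R),([586.8,-297.5,4],R))
E
```

```text
t 2.7667 p [ 581.4 -294.9  109.6] case [-344.   -31.4  109.6] F [-1.5  0.7 -1.5] gap 1.0 grip 0.0 q [-32.  13.  99.  -0.  69. -54.]
d [-5.3, 4.7, 79.5] w [-0.5, -0.6, 0.0] rows>= 1.9
d [-5.6, 5.0, 105.5] w [-0.5, -0.6, 0.0] rows>= 2.5
```

>>> step_arm:
  moves:
    - [[-1,0,0,40,0,0,0],[-1,0,0,80,0,0,0],[-1,0,0,85,0,0,0],[-1,0,0,85,0,0,0],[-1,0,0,85,0,0,0]]

```text
time: 3.18
tcp_pos: [586.3, -294.7, 36.1]
tcp_rot: [[-0.378, 0.926, 0.001], [0.926, 0.378, -0.001], [-0.001, 0.001, -1.0]]
wrist_force: [-0.1, -0.2, 0.8]
finger_gap: 0.999
grasp_force: 0.0
```

```bash
python3 - <<'E'
from h import *
R=rot([0,0,-1],[.927,.375,0])
plan(([586.8,-297.5,4],R))
E
```

```text
t 3.1833 p [ 586.3 -294.7   36.1] case [-344.   -36.4   36.1] F [-0.1 -0.2  0.8] gap 0.999 grip 0.0 q [-31.  17. 101.   0.  62. -54.]
d [-2.8, -0.7, 32.1] w [0.1, 0.1, 0.2] rows>= 0.8
```

Descend, close, and lift in separate stages.

>>> step_arm:
  moves:
    - [[-1,-3,-0.5,20,0,0,0],[-1,-3,-0.5,31,0,0,0],[-1,-3,-0.5,31,0,0,0],[1,-3,-0.5,31,0,0,0],[1,-3,-0.5,31,0,0,0],[1,-3,-0.5,31,0,0,0],[1,-3,-0.5,31,0,0,0],[1,-3,-0.5,31,0,0,0]]
  squeeze: 25

```text
time: 3.85
tcp_pos: [586.6, -297.8, 4.0]
tcp_rot: [[-0.378, 0.926, 0.001], [0.926, 0.378, -0.001], [-0.001, 0.001, -1.0]]
wrist_force: [0.1, -0.1, -0.0]
finger_gap: 0.71
grasp_force: 0.0
```

>>> step_arm:
  moves:
    - [[1,0,0,0,0,0,0],[1,0,0,0,0,0,0],[1,0,0,0,0,0,0],[1,0,0,0,0,0,0]]

```text
time: 4.18
tcp_pos: [586.1, -297.6, 3.2]
tcp_rot: [[-0.377, 0.926, -0.0], [0.926, 0.377, 0.0], [0.0, -0.0, -1.0]]
wrist_force: [-0.3, 0.5, 0.5]
finger_gap: 0.427
grasp_force: 0.0
```

>>> step_arm:
  moves:
    - [[1,0,0,0,0,0,0],[1,0,0,0,0,0,0],[1,0,0,0,0,0,0],[1,0,0,0,0,0,0],[1,0,0,0,0,0,0]]

```text
time: 4.6
tcp_pos: [586.2, -297.6, 3.2]
tcp_rot: [[-0.377, 0.926, 0.0], [0.926, 0.377, 0.0], [-0.0, 0.0, -1.0]]
wrist_force: [-0.5, -0.2, -1.2]
finger_gap: 0.292
grasp_force: 25.0
```

>>> step_arm:
  moves:
    - [[1,0,0,-8,0,0,0],[1,0,0,-30,0,0,0],[1,0,0,-60,0,0,0],[1,0,0,-100,0,0,0],[1,0,0,-140,0,0,0],[1,0,0,-180,0,0,0],[1,0,0,-216,0,0,0],[1,0,0,-216,0,0,0]]

```text
time: 5.27
tcp_pos: [589.7, -299.8, 230.8]
tcp_rot: [[-0.377, 0.926, 0.014], [0.926, 0.378, -0.009], [-0.013, 0.009, -1.0]]
wrist_force: [1.1, -1.2, 0.6]
finger_gap: 0.295
grasp_force: 25.0
```

```bash
python3 - <<'E'
from h import *
R=rot([0,0,-1],CX)
t=W(-48,15,0)
plan(([560,-100,220],R),(t+[0,0,220],R),(t+[0,0,100],R))
snap('scene','lift.png')
E
```

```text
t 5.2667 p [ 589.7 -299.8  230.8] case [-349.4  -39.5  230.8] F [ 1.1 -1.2  0.6] gap 0.295 grip 25.0 q [-32.   7.  93.  -0.  79. -54.]
d [196.4, 47.8, 8.7] w [0.0, 1.0, -70.8] rows>= 9.9
d [302.7, 47.5, 7.3] w [0.0, 1.0, -70.8] rows>= 9.9
d [304.2, 46.3, 127.3] w [0.0, 1.0, -70.8] rows>= 9.9
```

View pics/lift.png

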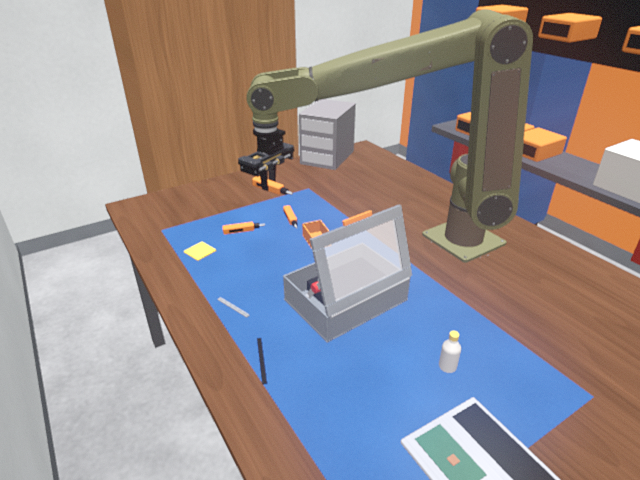

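```bash
python3 - <<'E'
from h import *
R=rot([0,0,-1],CX)
plan((W(-210,15,120),R),(W(-52,15,120),R))
E
```

```text
t 5.3167 p [ 588.5 -299.1  226.5] case [-348.6  -38.4  226.5] F [ 1.3  0.2 -2.7] gap 0.293 grip 25.0 q [-32.   8.  93.  -0.  79. -54.]
d [149.4, -5.5, 105.1] w [-0.0, 0.7, -70.8] rows>= 9.9
d [298.6, 46.4, 104.1] w [-0.0, 0.7, -70.8] rows>= 9.9
```

>>> step_arm:
  moves:
    - [[1,18,-1,12,0,0,-7],[1,36,-1,25,0,0,-14],[1,54,-2,37,0,0,-21],[1,72,-2,50,0,0,-28],[1,90,-3,62,0,0,-35],[1,108,-4,75,0,0,-42],[1,126,-5,87,0,0,-49],[1,140,-6,95,0,0,-56]]

```text
time: 5.98
tcp_pos: [524.9, -168.2, 120.4]
tcp_rot: [[-0.98, 0.199, -0.006], [0.199, 0.98, 0.003], [0.006, 0.001, -1.0]]
wrist_force: [-0.0, -0.5, -1.0]
finger_gap: 0.291
grasp_force: 25.0
```

```bash
python3 - <<'E'
from h import *
R=rot([0,0,-1],CX)
plan((W(-210,15,120),R),(W(-52,15,120),R))
E
```

```text
t 5.9833 p [ 524.9 -168.2  120.4] case [-214.5   18.4  120.4] F [-0.  -0.5 -1. ] gap 0.291 grip 25.0 q [ -23.   -1.  112.    0.   69. -102.]
d [-2.1, 5.2, 0.4] w [0.1, -0.3, -14.5] rows>= 2.0
d [37.3, 158.2, 0.9] w [0.1, -0.3, -14.5] rows>= 3.9
```

>>> step_arm:
  moves:
    - [[1,-2,5,0,0,0,-7],[1,-2,5,0,0,0,-14.5],[1,8,43,0,0,0,-14.5],[1,18,81,0,0,0,-14.5],[1,27,120,0,0,0,-14.5],[1,37,158,0,0,0,-14.5],[1,37,158,0,0,0,-14.5],[1,37,158,0,0,0,-14.5]]

```text
time: 6.65
tcp_pos: [522.4, -6.4, 122.5]
tcp_rot: [[-0.999, -0.051, -0.003], [-0.051, 0.999, -0.0], [0.003, -0.0, -1.0]]
wrist_force: [-0.2, -0.6, -2.3]
finger_gap: 0.296
grasp_force: 25.0
```

```bash
python3 - <<'E'
from h import *
R=rot([0,0,-1],CX)
plan((W(-52,15,44.5),R))
s=snap('top','enter.png');q=cloud(s)
cv2.imwrite('pics/enterc.png',cv2.resize(s['color'][150:350,220:420,::-1],None,fx=3,fy=3))
E
```

```text
t 6.65 p [522.4  -6.4 122.5] case [-52.9  12.4 122.5] F [-0.2 -0.6 -2.3] gap 0.296 grip 25.0 q [ -7.  -5. 116.  -0.  69. -99.]
d [2.4, 0.9, 78.0] w [-0.0, -0.2, -0.1] rows>= 1.9
```

View pics/enterc.png

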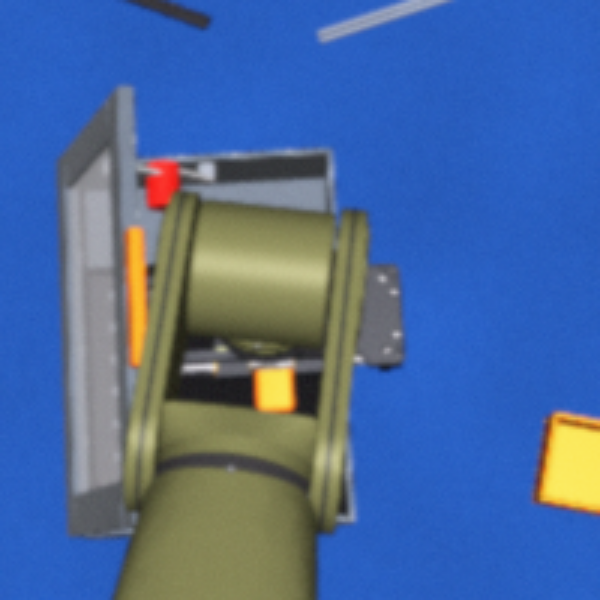

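The driver is over the bay, with its handle at crop (275,390). The forearm's left side, around crop (160,330), is close to the tab at (138,295), so I'll check that clearance with depth.

```bash
python3 - <<'E'
from h import *
s=snap('top');P=cloud(s).reshape(-1,3);c=(P-C0)@B
m=(c[:,2]>200)&(c[:,2]<800)&(abs(c[:,1])<220)&(c[:,0]>-160)&(c[:,0]<110)
c=c[m];hs=s['color'].reshape(-1,3)[m].astype(int)
ol=(hs[:,1]-hs[:,2]>15)&(abs(hs[:,0]-hs[:,1])<25)
for y in range(-160,180,30):
    k=ol&(abs(c[:,1]-y)<15); l=(~ol)&(abs(c[:,1]-y)<15)
    if k.sum(): print(y,'arm x',c[k,0].min().round(),c[k,0].max().round(),'z',c[k,2].min().round(),np.median(c[k&(c[:,0]>c[k,0].max()-12),2]).round(),c[k,2].max().round(),'| lid',c[l,0].max().round() if l.sum() else '',c[l,2].max().round() if l.sum() else '')
E
```

```text
-40 arm x -33.0 -7.0 z 412.0 440.0 445.0 | lid 67.0 444.0
-10 arm x -120.0 2.0 z 244.0 455.0 462.0 | lid 66.0 451.0
20 arm x -112.0 7.0 z 231.0 465.0 473.0 | lid 67.0 467.0
50 arm x -109.0 10.0 z 213.0 476.0 484.0 | lid 67.0 482.0
80 arm x -101.0 41.0 z 282.0 282.0 494.0 | lid 67.0 491.0
110 arm x -96.0 21.0 z 472.0 492.0 507.0 | lid 69.0 510.0
140 arm x -91.0 23.0 z 467.0 483.0 524.0 | lid 70.0 511.0
170 arm x -84.0 22.0 z 466.0 525.0 541.0 | lid 26.0 527.0
```

>>> step_arm:
  moves:
    - [[1,2,-3,10,0,0,0],[1,2,-4,25,0,0,0],[1,2,-4,40,0,0,0],[1,2,-4,52,0,0,0],[1,2,-4,60,0,0,0],[1,2,-4,65,0,0,0],[1,2,-4,65,0,0,0],[1,2,-4,65,0,0,0]]

```text
time: 7.42
tcp_pos: [522.2, -12.4, 59.2]
tcp_rot: [[-0.999, -0.046, -0.0], [-0.046, 0.999, -0.0], [0.0, -0.0, -1.0]]
wrist_force: [0.9, 0.1, -1.8]
finger_gap: 0.294
grasp_force: 25.0
```

```bash
python3 - <<'E'
from h import *
R=rot([0,0,-1],CX)
plan((W(-57,15,44),R))
E
```

```text
t 7.4167 p [522.2 -12.4  59.2] case [-58.8  12.8  59.2] F [ 0.9  0.1 -1.8] gap 0.294 grip 25.0 q [  -7.   -0.  118.   -0.   62. -100.]
d [2.2, 1.8, 15.2] w [-0.0, -0.0, -0.3] rows>= 0.4
```

>>> step_arm:
  moves:
    - [[1,0,2,6,0,0,0],[1,0,2,11,0,0,0],[1,0,2,13,0,0,0],[1,0,2,14,0,0,0],[1,0,2,14,0,0,0]]

```text
time: 7.83
tcp_pos: [521.8, -9.9, 44.9]
tcp_rot: [[-0.999, -0.047, -0.0], [-0.047, 0.999, 0.0], [0.0, 0.0, -1.0]]
wrist_force: [0.5, 0.8, -1.4]
finger_gap: 0.291
grasp_force: 25.0
```

>>> step_arm:
  moves:
    - [[1,0,0,1,0,0,0],[1,0,0,1.5,0,0,0],[1,0,0,1.5,0,0,0]]

```text
time: 8.08
tcp_pos: [522.1, -10.1, 43.8]
tcp_rot: [[-0.999, -0.047, 0.0], [-0.047, 0.999, -0.0], [-0.0, -0.0, -1.0]]
wrist_force: [1.0, 0.3, -2.5]
finger_gap: 0.286
grasp_force: 25.0
```

>>> step_arm:
  moves:
    - [[1,0,0,0.8,0,0,0],[1,0,0,0.8,0,0,0],[0.3,0,0,0.8,0,0,0],[0.2,0,0,0.8,0,0,0],[0.1,0,0,0.8,0,0,0],[0.1,0,0,0.8,0,0,0],[0.1,0,0,0.8,0,0,0],[0.1,0,0,0.8,0,0,0]]

```text
time: 8.75
tcp_pos: [522.1, -10.1, 43.0]
tcp_rot: [[-0.999, -0.047, 0.0], [-0.047, 0.999, -0.0], [-0.0, -0.0, -1.0]]
wrist_force: [0.3, 0.3, -0.1]
finger_gap: 0.45
grasp_force: 0.0
```

>>> step_arm:
  moves:
    - [[0.1,0,0,0,0,0,0],[0.1,0,0,0,0,0,0],[0.1,0,0,0,0,0,0]]

```text
time: 9.0
tcp_pos: [522.0, -10.1, 42.9]
tcp_rot: [[-0.999, -0.047, -0.0], [-0.047, 0.999, 0.0], [0.0, 0.0, -1.0]]
wrist_force: [0.6, -0.2, -0.3]
finger_gap: 0.453
grasp_force: 0.0
```

>>> step_arm:
  moves:
    - [[0.1,0,0,-20,0,0,0],[0.1,0,0,-50,0,0,0],[0.1,0,0,-76,0,0,0],[0.1,0,-30,-78,0,0,0],[0.1,0,-70,-90,0,0,0],[1,0,-110,-110,0,0,0],[1,0,-150,-130,0,0,0],[1,0,-180,-150,0,0,0]]

```text
time: 9.67
tcp_pos: [529.6, -190.9, 192.6]
tcp_rot: [[-0.999, -0.047, -0.002], [-0.047, 0.999, 0.001], [0.001, 0.001, -1.0]]
wrist_force: [0.9, -0.1, -0.5]
finger_gap: 0.292
grasp_force: 0.0
```

```bash
python3 - <<'E'
from h import *
L=np.radians(40);R=rot(B@[np.sin(L),0,-np.cos(L)],-CY)
plan((W(-180,-60,230),R))
s=snap('top','placed.png');q=cloud(s).reshape(-1,3);c=(q-C0)@B
h=cv2.cvtColor(s['color'],cv2.COLOR_RGB2HSV).astype(int).reshape(-1,3)
red=((h[:,0]<6)|(h[:,0]>174))&(h[:,1]>180)&(abs(c[:,0]-25)<60)&(abs(c[:,1]+111)<50)&(c[:,2]>60)&(c[:,2]<200)
print('pad',red.sum(),np.percentile(c[red],[3,50,97],axis=0).round(1))
o=(h[:,0]<22)&(h[:,0]>6)&(h[:,1]>150)&(c[:,0]>-100)&(c[:,0]<20)&(abs(c[:,1])<130)&(c[:,2]>40)&(c[:,2]<90)
print('driver',o.sum(),np.percentile(c[o],[3,50,97],axis=0).round(1) if o.sum() else '')
s=snap('scene');q=cloud(s).reshape(-1,3);c=(q-C0)@B;h=cv2.cvtColor(s['color'],cv2.COLOR_RGB2HSV).astype(int).reshape(-1,3)
red=((h[:,0]<6)|(h[:,0]>174))&(h[:,1]>150)&(abs(c[:,0]-25)<60)&(abs(c[:,1]+111)<50)&(c[:,2]>60)&(c[:,2]<200)
print('pad',red.sum(),np.percentile(c[red],[3,50,97],axis=0).round(1))
E
```

```text
t 9.6667 p [ 529.6 -190.9  192.6] case [-237.5   14.9  192.6] F [ 0.9 -0.1 -0.5] gap 0.292 grip 0.0 q [ -25.   -3.  107.   -0.   76. -118.]
d [-74.5, 57.9, -37.5] w [-31.2, 31.3, 85.7] rows>= 13.5
pad 122 [[  13.5 -126.4  121. ]
 [  21.8 -109.3  128.8]
 [  34.2  -95.8  134.2]]
driver 208 [[-72.7 -42.9  40.3]
 [-50.3  13.4  60.9]
 [-41.2  66.1  66.4]]
pad 27 [[  15.9 -133.4  115.1]
 [  28.4 -130.7  125.5]
 [  37.4 -122.5  132.2]]
```

View pics/placed.png

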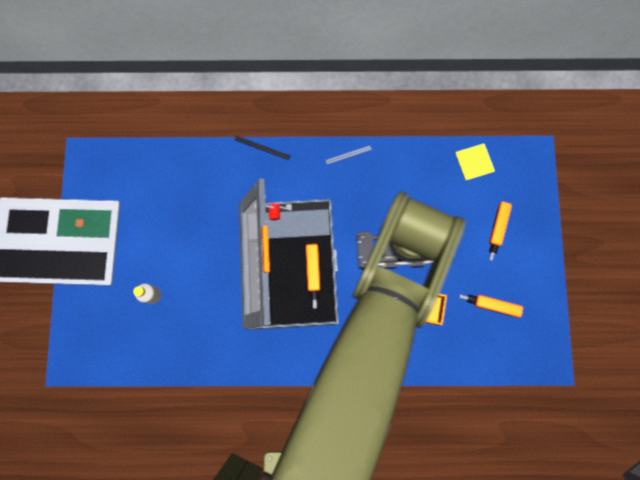

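The driver lies flat in the bay at (313,268), bit pointing toward the robot. The pad at (274,211) is unchanged. Next I reorient the tool for the press.

>>> step_arm:
  moves:
    - [[1,-74,28,-40,-31,31,86],[1,-74,28,-40,-31,31,86],[1,-74,28,-40,-31,31,86],[1,-74,28,-40,-31,31,86],[1,-74,28,-40,-31,31,86],[1,-74,28,-40,-31,31,86],[1,-74,28,-40,-31,31,86],[1,-74,28,-40,-31,31,86]]

```text
time: 10.43
tcp_pos: [603.1, -156.8, 231.8]
tcp_rot: [[-0.616, 0.772, -0.159], [0.676, 0.621, 0.398], [0.406, 0.138, -0.904]]
wrist_force: [-0.1, 1.0, 0.3]
finger_gap: 0.003
grasp_force: 0.0
```

```bash
python3 - <<'E'
from h import *
L=np.radians(40);R=rot(B@[np.sin(L),0,-np.cos(L)],-CY)
plan((W(-180,-60,230),R))
E
```

```text
t 10.4333 p [ 603.1 -156.8  231.8] case [-207.3  -60.4  231.8] F [-0.1  1.   0.3] gap 0.003 grip 0.0 q [-27.  14.  88.  16.  98. -68.]
d [18.8, 15.2, 12.7] w [-12.5, 12.8, 34.4] rows>= 5.4
```

>>> step_arm:
  moves:
    - [[1,15,12,10,-12.5,12.8,34.4],[1,15,12,10,-12.5,12.8,34.4],[1,15,12,10,-12.5,12.8,34.4],[1,15,12,10,-12.5,12.8,34.4],[1,15,12,10,-12.5,12.8,34.4],[1,15,12,10,-12.5,12.8,34.4],[1,15,12,10,-12.5,12.8,34.4],[1,15,12,10,-12.5,12.8,34.4]]

```text
time: 11.1
tcp_pos: [601.0, -135.8, 230.4]
tcp_rot: [[-0.046, 0.998, -0.036], [0.766, 0.059, 0.64], [0.641, 0.002, -0.768]]
wrist_force: [-0.2, -0.0, 0.0]
finger_gap: 0.003
grasp_force: 0.0
```

```bash
python3 - <<'E'
from h import *
L=np.radians(40);R=rot(B@[np.sin(L),0,-np.cos(L)],-CY)
plan((W(-100,-90,215),R),(W(-23,-114,176),R),(W(5,-114,143),R))
E
```

```text
t 11.1 p [ 601.  -135.8  230.4] case [-186.2  -59.3  230.4] F [-0.2 -0.   0. ] gap 0.003 grip 0.0 q [-32.  14.  92.  32.  99. -38.]
d [56.1, 31.2, 67.0] w [-0.1, 0.1, 0.4] rows>= 2.2
d [90.0, 55.6, 146.2] w [-0.1, 0.1, 0.4] rows>= 4.3
d [90.4, 55.7, 189.5] w [-0.1, 0.1, 0.4] rows>= 5.2
```

>>> step_arm:
  moves:
    - [[1,28,16,34,0,0,0],[1,56,31,67,0,0,0.4],[1,74,44,106,0,0,0.4],[1,90,55.6,143,0,0,0.4],[1,90,55.6,146,0,0,0.4],[1,90,55.6,146,0,0,0.4],[1,90,55.6,146,0,0,0.4]]

```text
time: 11.68
tcp_pos: [647.4, 30.2, 176.6]
tcp_rot: [[-0.041, 0.998, -0.037], [0.767, 0.055, 0.639], [0.64, -0.002, -0.768]]
wrist_force: [0.4, 0.3, 0.7]
finger_gap: 0.006
grasp_force: 0.0
```

```bash
python3 - <<'E'
from h import *
L=np.radians(40);R=rot(B@[np.sin(L),0,-np.cos(L)],-CY)
plan((W(5,-114,143),R),(W(16,-114,130),R),(W(32,-114,116),R),(W(38,-114,110),R))
snap('top','pre.png')
s=snap('scene'); cv2.imwrite('pics/prec.png',cv2.resize(s['color'][180:340,230:430,::-1],None,fx=4,fy=3.75)[:600,:800])
E
```

```text
t 11.6833 p [647.4  30.2 176.6] case [ -22.8 -114.3  176.6] F [0.4 0.3 0.7] gap 0.006 grip 0.0 q [-18.  15.  96.  37.  87. -29.]
d [-0.1, -0.2, 43.6] w [-0.2, 0.2, 0.0] rows>= 1.0
d [0.0, -0.2, 60.7] w [-0.2, 0.2, 0.0] rows>= 1.5
d [3.3, -0.1, 81.7] w [-0.2, 0.2, 0.0] rows>= 2.0
d [4.1, -0.1, 90.1] w [-0.2, 0.2, 0.0] rows>= 2.2
```

View pics/prec.png

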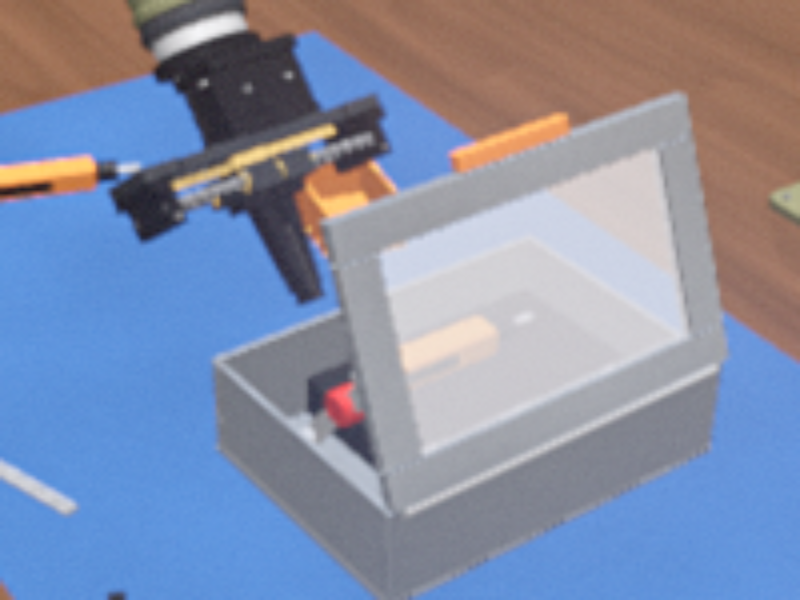

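The tool tip at (310,298) points at the red pad at (342,402), and the body is clear of the lid. I'll press slowly.

>>> step_arm:
  moves:
    - [[1,0,0,30,0,0,0],[1,0,0,48,0,0,0],[1,0,0,56,0,0,0],[1,0,0,60,0,0,0],[1,0.5,0,63,0,0,0],[1,1,0,66,0,0,0]]

```text
time: 12.28
tcp_pos: [646.4, 70.8, 128.0]
tcp_rot: [[-0.04, 0.999, -0.032], [0.768, 0.051, 0.639], [0.639, 0.001, -0.769]]
wrist_force: [0.1, -2.0, 0.8]
finger_gap: 0.001
grasp_force: 1.0
```

>>> step_arm:
  moves:
    - [[1,0.5,0,3,0,0,0],[1,1,0,6,0,0,0],[1,1.5,0,9,0,0,0],[1,2,0,12,0,0,0],[1,2,0,12,0,0,0]]

```text
time: 12.7
tcp_pos: [645.8, 80.1, 119.3]
tcp_rot: [[-0.04, 0.999, -0.032], [0.769, 0.051, 0.638], [0.638, 0.001, -0.77]]
wrist_force: [-0.0, -5.3, 1.0]
finger_gap: 0.005
grasp_force: 2.4
```

```bash
cat >> h.py <<'E'
def lid():
    # lid angle from frame pixels in the scene camera: outer-face points in case xz
    s=snap('scene');c=((cloud(s).reshape(-1,3)-C0)@B)
    rgb=s['color'].reshape(-1,3).astype(int)
    r=np.hypot(c[:,0]-100,c[:,2]-90)
    m=(r>90)&(r<200)&(abs(c[:,1])<145)&(c[:,2]>100)&(np.ptp(rgb,axis=1)<35)&(rgb.mean(1)>90)
    m&=(abs(c[:,1])>118)|(r>180)
    a=np.arctan2(c[m,2]-90,100-c[m,0])-np.arcsin(np.clip(12/r[m],-1,1))
    print('lid elev deg',m.sum(),np.percentile(np.degrees(a),[10,30,50,70,90]).round(1))
E
python3 - <<'E'
from h import *
plan();lid()
s=snap('scene'); cv2.imwrite('pics/press.png',cv2.resize(s['color'][180:340,230:430,::-1],None,fx=4,fy=3.75)[:600,:800])
E
```

```text
t 12.7 p [645.8  80.1 119.3] case [  27.1 -115.4  119.3] F [-0.  -5.3  1. ] gap 0.005 grip 2.4 q [-14.  17. 100.  38.  80. -29.]
lid elev deg 1476 [63.9 66.6 67.  67.3 67.8]
```

View pics/press.png

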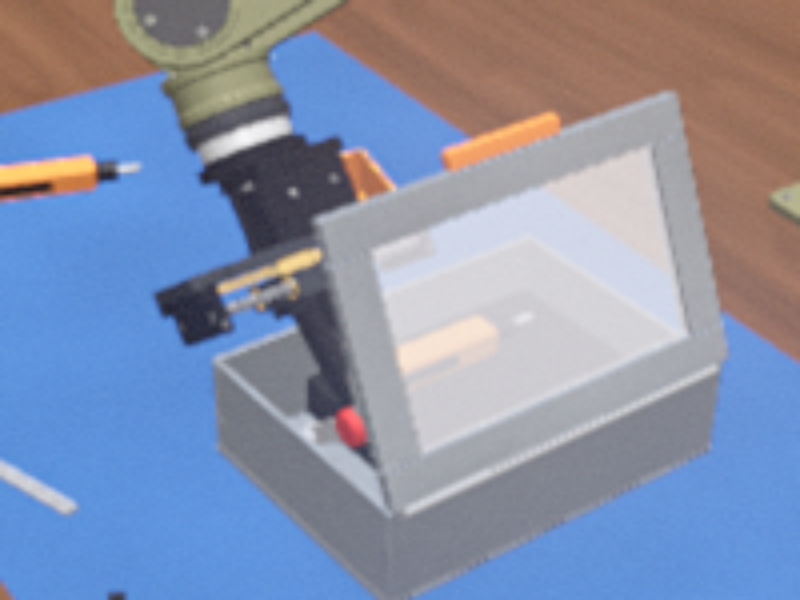

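The pad has been pushed in, now at (350,427), and the lid has dropped a few degrees, so the knee is past straight. I'll press a little more and then retract.

>>> step_arm:
  moves:
    - [[1,0,0,3,0,0,0],[1,0,0,6,0,0,0],[1,0,0,9,0,0,0],[1,0,0,10,0,0,0],[1,0,0,10,0,0,0]]

```text
time: 13.22
tcp_pos: [645.4, 84.7, 111.6]
tcp_rot: [[-0.04, 0.999, -0.032], [0.77, 0.051, 0.635], [0.636, 0.001, -0.772]]
wrist_force: [-0.5, -12.4, 3.3]
finger_gap: 0.005
grasp_force: 6.1
```

>>> step_arm:
  moves:
    - [[1,0,0,-10,0,0,0],[1,0,0,-35,0,0,0],[1,0,0,-70,0,0,0],[1,0,0,-110,0,0,0],[1,0,0,-150,0,0,0],[1,0,0,-190,0,0,0],[1,0,0,-230,0,0,0],[1,0,0,-270,0,0,0]]

```text
time: 13.88
tcp_pos: [653.6, -85.4, 320.9]
tcp_rot: [[-0.04, 0.999, -0.034], [0.766, 0.053, 0.64], [0.641, -0.001, -0.767]]
wrist_force: [1.7, -0.8, 0.8]
finger_gap: 0.003
grasp_force: 0.0
```

```bash
python3 - <<'E'
from h import *
lid()
s=snap('top');c=((cloud(s).reshape(-1,3)-C0)@B);h=cv2.cvtColor(s['color'],cv2.COLOR_RGB2HSV).astype(int).reshape(-1,3)
red=((h[:,0]<6)|(h[:,0]>174))&(h[:,1]>180)&(abs(c[:,0]-25)<60)&(abs(c[:,1]+111)<50)&(c[:,2]>60)&(c[:,2]<200)
print('pad',red.sum(),np.percentile(c[red],[3,50,97],axis=0).round(1))
L=np.radians(35);R=rot(B@[-np.sin(L),0,-np.cos(L)],-CY)
plan((W(-100,0,420),R),(W(110,0,380),R),(W(85,0,280),R))
E
```

```text
lid elev deg 1335 [60.9 61.6 62.  62.3 62.8]Traceback (most recent call last):
  File "<stdin>", line 5, in <module>
    return _quantile_unchecked(
        a, q, axis, out, overwrite_input, method, keepdims, weights)
    return _ureduce(a,
                    func=_quantile_ureduce_func,
    ...<5 lines>...
                    overwrite_input=overwrite_input,
                    method=method)
    r = func(a, **kwargs)
    result = _quantile(arr,
                       quantiles=q,
    ...<2 lines>...
                       out=out,
                       weights=wgt)
    slices_having_nans = np.isnan(arr[-1, ...])
                                  ~~~^^^^^^^^^
IndexError: index -1 is out of bounds for axis 0 with size 0
```

```bash
python3 - <<'E'
from h import *
L=np.radians(25);R=rot(B@[-np.sin(L),0,-np.cos(L)],-CY)
plan((W(-130,-40,400),R),(W(100,0,370),R))
E
```

```text
t 13.9833 p [656.  -88.4 326.2] case [-141.7 -116.7  326.2] F [0.5 0.3 0.9] gap 0.009 grip 0.0 q [-27.  14.  82.  35. 103. -28.]
d [56.3, -76.1, -50.2] w [0.6, -64.6, -0.1] rows>= 9.0
d [214.6, -117.1, 119.2] w [0.6, -64.6, -0.1] rows>= 9.0
```

>>> step_arm:
  moves:
    - [[1,28,-38,-25,0,-7,0],[1,56,-76,-50,0,-14,0],[1,56,-76,-50,0,-21,0],[1,75,-80,-35,0,-28,0],[1,102,-87,0,0,-35,0],[1,125,-93,25,0,-42,0],[1,148,-100,49,0,-49,0],[1,170,-106,73,0,-56,0]]

```text
time: 14.65
tcp_pos: [537.5, 88.8, 372.8]
tcp_rot: [[-0.05, 0.999, 0.017], [0.958, 0.053, -0.282], [-0.283, 0.003, -0.959]]
wrist_force: [1.1, -0.1, 0.0]
finger_gap: 0.0
grasp_force: 0.0
```

```bash
python3 - <<'E'
from h import *
L=np.radians(25);R=rot(B@[-np.sin(L),0,-np.cos(L)],-CY)
plan((W(115,0,370),R),(W(65,0,270),R))
E
```

```text
t 14.65 p [537.5  88.8 372.8] case [ 41.5  -7.7 372.8] F [ 1.1 -0.1  0. ] gap 0.0 grip 0.0 q [ 12.  -7.  95. -16.  95.   8.]
d [71.3, -7.6, -18.1] w [0.1, -8.6, -0.0] rows>= 1.8
d [51.6, -7.9, 92.0] w [0.1, -8.6, -0.0] rows>= 2.5
```

>>> step_arm:
  moves:
    - [[1,36,-4,-9,0,-5,0],[1,71,-7.6,-18,0,-8.6,0],[1,71,-7.6,-18,0,-8.6,0],[1,64,-7.8,20,0,-8.6,0],[1,58,-7.8,56,0,-8.6,0],[1,53,-7.9,88,0,-8.6,0],[1,52,-7.9,90,0,-8.6,0],[1,52,-7.9,90,0,-8.6,0]]

```text
time: 15.32
tcp_pos: [528.0, 110.3, 268.4]
tcp_rot: [[-0.049, 0.999, 0.015], [0.906, 0.051, -0.419], [-0.419, -0.006, -0.908]]
wrist_force: [-0.0, 0.8, 0.6]
finger_gap: 0.006
grasp_force: 0.0
```

```bash
cat >> h.py <<'E'
def arc(deg,r=188,t=12): # tip point for lid elevation deg
    a=np.radians(deg);q=np.array([100-r*np.cos(a)+t*np.sin(a),0,90+r*np.sin(a)+t*np.cos(a)])
    return W(*q)
E
python3 - <<'E'
from h import *
lid()
plan(*[(arc(d),None) for d in (72,68,64,60,56,52,48,44)])
E
```

```text
lid elev deg 1003 [60.8 61.5 61.9 62.3 62.9]
t 15.3667 p [529.4 111.  271.1] case [ 64.1  -0.7 271.1] F [-0.4 -0.9  1.2] gap 0.003 grip 0.0 q [ 19.  -4. 103. -24.  88.  18.]
d [-10.4, -0.7, 3.2] w [0.0, 0.0, 0.0] rows>= 0.3
d [-20.3, -0.7, 11.9] w [0.0, 0.0, 0.0] rows>= 0.6
d [-29.6, -0.7, 21.2] w [0.0, 0.0, 0.0] rows>= 0.9
d [-38.2, -0.7, 31.1] w [0.0, 0.0, 0.0] rows>= 1.2
d [-46.1, -0.6, 41.6] w [0.0, 0.0, 0.0] rows>= 1.5
d [-53.2, -0.6, 52.7] w [0.0, 0.0, 0.0] rows>= 1.8
d [-59.6, -0.6, 64.2] w [0.0, 0.0, 0.0] rows>= 2.1
d [-65.1, -0.6, 76.1] w [0.0, 0.0, 0.0] rows>= 2.4
```

>>> step_arm:
  moves:
    - [[1,-15,-0.7,7,0,0,0],[1,-25,-0.7,16.5,0,0,0],[1,-30,-0.7,21,0,0,0],[1,-34,-0.7,26,0,0,0],[1,-38,-0.7,31,0,0,0],[1,-42,-0.7,36,0,0,0],[1,-46,-0.7,41.5,0,0,0],[1,-50,-0.7,47,0,0,0]]

```text
time: 16.03
tcp_pos: [532.7, 45.7, 249.1]
tcp_rot: [[-0.048, 0.999, 0.022], [0.907, 0.052, -0.418], [-0.419, 0.0, -0.908]]
wrist_force: [1.9, 1.2, 1.9]
finger_gap: 0.006
grasp_force: 1.3
```

```bash
python3 - <<'E'
from h import *
lid()
plan(*[(arc(d),None) for d in (54,50,46,42,38,34,30,26)])
E
```

```text
lid elev deg 1224 [51.  51.8 52.2 52.6 53.3]
t 16.0833 p [532.1  44.8 247.9] case [ -2.2   0.  247.9] F [0.4 0.8 1.5] gap 0.007 grip 1.1 q [ 12.  -6. 107. -25.  84.  13.]
d [0.8, 0.0, -1.7] w [0.0, 0.0, 0.0] rows>= 0.0
d [-6.0, 0.0, 9.6] w [0.0, 0.0, 0.0] rows>= 0.3
d [-11.9, 0.1, 21.3] w [0.0, 0.0, 0.0] rows>= 0.6
d [-17.0, 0.1, 33.5] w [0.0, 0.0, 0.0] rows>= 0.9
d [-21.3, 0.1, 45.9] w [0.0, 0.0, 0.0] rows>= 1.2
d [-24.6, 0.1, 58.6] w [0.0, 0.0, 0.0] rows>= 1.5
d [-27.1, 0.2, 71.5] w [0.0, 0.0, 0.0] rows>= 1.8
d [-28.7, 0.2, 84.6] w [0.0, 0.0, 0.0] rows>= 2.1
```

>>> step_arm:
  moves:
    - [[1,-4,0,6.5,0,0,0],[1,-8,0,14,0,0,0],[1,-12,0,21.5,0,0,0],[1,-15,0,29,0,0,0],[1,-18.5,0,37,0,0,0],[1,-21.3,0,46,0,0,0],[1,-23.5,0,54,0,0,0],[1,-25.2,0,62,0,0,0]]

```text
time: 16.75
tcp_pos: [534.5, -3.5, 202.3]
tcp_rot: [[-0.048, 0.999, 0.02], [0.907, 0.052, -0.419], [-0.419, -0.002, -0.908]]
wrist_force: [1.0, 1.1, 0.2]
finger_gap: 0.003
grasp_force: 0.9
```

```bash
python3 - <<'E'
from h import *
lid()
plan(*[(arc(d),None) for d in (32,28,24,20,16,12,8,4,0)])
E
```

```text
lid elev deg 1208 [31.4 32.1 32.5 33.  38.2]
t 16.8 p [533.8  -4.3 200.9] case [-51.3   0.9 200.9] F [ 0.8  0.3 -0.5] gap 0.002 grip 0.5 q [  7.  -5. 111. -25.  78.  10.]
d [-1.1, 0.9, 1.7] w [0.0, 0.0, 0.0] rows>= 0.1
d [-3.1, 1.0, 14.7] w [0.0, 0.0, 0.0] rows>= 0.4
d [-4.2, 1.0, 27.8] w [0.0, 0.0, 0.0] rows>= 0.7
d [-4.4, 1.1, 41.0] w [0.0, 0.0, 0.0] rows>= 1.0
d [-3.7, 1.1, 54.1] w [0.0, 0.0, 0.0] rows>= 1.3
d [-2.0, 1.2, 67.1] w [0.0, 0.0, 0.0] rows>= 1.6
d [0.5, 1.2, 80.0] w [0.0, 0.0, 0.0] rows>= 1.9
d [4.0, 1.3, 92.7] w [0.0, 0.0, 0.0] rows>= 2.2
d [8.3, 1.4, 105.1] w [0.0, 0.0, 0.0] rows>= 2.5
```

>>> step_arm:
  moves:
    - [[1,-2.5,1,10,0,0,0],[1,-3.5,1,20,0,0,0],[1,-4.2,1,29,0,0,0],[1,-4.4,1,38,0,0,0],[1,-4.2,1,47,0,0,0],[1,-3.7,1,55,0,0,0],[1,-2.8,1,62,0,0,0],[1,-2,1,68,0,0,0]]

```text
time: 17.47
tcp_pos: [537.0, -33.3, 141.3]
tcp_rot: [[-0.048, 0.999, 0.02], [0.907, 0.052, -0.419], [-0.419, -0.002, -0.908]]
wrist_force: [1.2, -0.6, 1.7]
finger_gap: 0.002
grasp_force: 0.7
```

```bash
python3 - <<'E'
from h import *
lid()
plan(*[(arc(d),None) for d in (10,8,6,4,2,0)])
E
```

```text
lid elev deg 1142 [10.3 11.  11.4 12.4 50.4]
t 17.5167 p [536.2 -33.4 140. ] case [-80.5   0.  140. ] F [-0.3 -0.4  0.2] gap 0.002 grip 0.4 q [  4.  -2. 114. -26.  71.  10.]
d [-0.0, 0.1, 6.1] w [0.0, 0.0, 0.0] rows>= 0.1
d [1.4, 0.1, 12.6] w [0.0, 0.0, 0.0] rows>= 0.3
d [3.0, 0.1, 18.9] w [0.0, 0.0, 0.0] rows>= 0.5
d [4.8, 0.1, 25.3] w [0.0, 0.0, 0.0] rows>= 0.6
d [6.8, 0.2, 31.5] w [0.0, 0.0, 0.0] rows>= 0.8
d [9.1, 0.2, 37.7] w [0.0, 0.0, 0.0] rows>= 0.9
```

>>> step_arm:
  moves:
    - [[1,0,0,5,0,0,0],[1,0.7,0,9,0,0,0],[1,1.4,0,13,0,0,0],[1,2.3,0,17,0,0,0],[1,3.2,0,20,0,0,0],[1,4,0,22.5,0,0,0],[1,4.8,0,25,0,0,0]]

```text
time: 18.1
tcp_pos: [537.5, -39.2, 117.4]
tcp_rot: [[-0.048, 0.999, 0.021], [0.907, 0.052, -0.419], [-0.419, -0.001, -0.908]]
wrist_force: [-1.2, -0.0, 0.7]
finger_gap: 0.008
grasp_force: 0.5
```

>>> step_arm:
  moves:
    - [[1,0.7,0,2,0,0,0],[1,1.4,0,4,0,0,0],[1,1.4,0,4,0,0,0]]

```text
time: 18.35
tcp_pos: [537.3, -39.6, 112.9]
tcp_rot: [[-0.048, 0.999, 0.02], [0.907, 0.052, -0.419], [-0.419, -0.002, -0.908]]
wrist_force: [-0.1, 0.2, 0.1]
finger_gap: 0.007
grasp_force: 0.1
```

```bash
python3 - <<'E'
from h import *
plan(*[(arc(d),None) for d in (4,2,0)])
s=snap('scene'); cv2.imwrite('pics/shut.png',cv2.resize(s['color'][180:340,230:430,::-1],None,fx=4,fy=3.75)[:600,:800])
c=((cloud(s).reshape(-1,3)-C0)@B)
for x in (-85,-60,0,60):
    m=(abs(c[:,0]-x)<8)&(c[:,1]<-105)&(c[:,1]>-142)&(c[:,2]>60)&(c[:,2]<180);print(x,m.sum(),np.percentile(c[m,2],[20,50,80]).round(1) if m.any() else '')
E
```

```text
t 18.35 p [537.3 -39.6 112.9] case [-86.8  -0.8 112.9] F [-0.1  0.2  0.1] gap 0.007 grip 0.1 q [  3.  -0. 115. -27.  68.  11.]
d [-0.8, -0.8, -2.0] w [0.0, 0.0, 0.0] rows>= 0.1
d [1.2, -0.8, 4.3] w [0.0, 0.0, 0.0] rows>= 0.1
d [3.5, -0.8, 10.4] w [0.0, 0.0, 0.0] rows>= 0.3
-85 51 [105.8 107.2 108.8]
-60 50 [104.4 105.7 107.4]
0 51 [101.7 104.4 105.9]
60 51 [ 99.4 102.3 103.2]
```

>>> step_arm:
  moves:
    - [[1,0.7,0,2,0,0,0],[1,1.4,0,4,0,0,0],[1,2.1,0,6,0,0,0],[1,2.1,0,6,0,0,0]]

```text
time: 18.73
tcp_pos: [537.5, -40.2, 106.8]
tcp_rot: [[-0.048, 0.999, 0.021], [0.907, 0.052, -0.419], [-0.419, -0.001, -0.908]]
wrist_force: [0.6, 0.3, 0.4]
finger_gap: 0.004
grasp_force: 0.4
```

>>> step_arm:
  moves:
    - [[1,0.5,0,1,0,0,0],[1,0.8,0,2,0,0,0],[1,0.8,0,2,0,0,0]]

```text
time: 18.98
tcp_pos: [537.8, -40.3, 106.3]
tcp_rot: [[-0.047, 0.999, 0.021], [0.906, 0.051, -0.419], [-0.42, -0.001, -0.908]]
wrist_force: [-3.4, 1.8, 6.7]
finger_gap: 0.002
grasp_force: 3.7
```

>>> step_arm:
  moves:
    - [[1,0,0,1,0,0,0],[1,0,0,1.5,0,0,0],[1,0,0,1.5,0,0,0],[1,0,0,1.5,0,0,0]]

```text
time: 19.32
tcp_pos: [537.9, -40.4, 106.0]
tcp_rot: [[-0.046, 0.999, 0.021], [0.907, 0.051, -0.419], [-0.419, -0.001, -0.908]]
wrist_force: [-6.1, 4.4, 13.2]
finger_gap: 0.005
grasp_force: 6.5
```

>>> step_arm:
  moves:
    - [[1,0,0,-5,0,0,0],[1,0,0,-30,0,0,0],[1,0,0,-70,0,0,0],[1,0,0,-110,0,0,0],[1,0,0,-150,0,0,0],[1,0,0,-150,0,0,0],[1,0,0,-150,0,0,0],[1,0,0,-150,0,0,0]]

```text
time: 19.98
tcp_pos: [534.1, 21.9, 239.0]
tcp_rot: [[-0.048, 0.999, 0.02], [0.907, 0.052, -0.418], [-0.419, -0.002, -0.908]]
wrist_force: [-0.1, 0.9, -0.6]
finger_gap: 0.01
grasp_force: 0.0
```

```bash
python3 - <<'E'
from h import *
s=snap('scene'); cv2.imwrite('pics/fin.png',cv2.resize(s['color'][180:340,230:430,::-1],None,fx=4,fy=3.75)[:600,:800])
c=((cloud(s).reshape(-1,3)-C0)@B)
for x in (-85,-60,0,60):
    m=(abs(c[:,0]-x)<8)&(abs(c[:,1])>105)&(abs(c[:,1])<142)&(c[:,2]>60)&(c[:,2]<180);print(x,m.sum(),np.percentile(c[m,2],[20,50,80]).round(1) if m.any() else '')
plan()
E
```

```text
-85 89 [ 99.8 101.  102.9]
-60 88 [ 97.7 100.3 101.4]
0 89 [ 98.3 100.2 101.8]
60 102 [ 98.8 100.7 102.2]
t 20.0333 p [533.6  21.6 237.8] case [-2.540e+01 -2.000e-01  2.378e+02] F [-0.1  0.7 -0.4] gap 0.001 grip 0.0 q [ 10.  -6. 108. -25.  82.  11.]
```

View pics/fin.png

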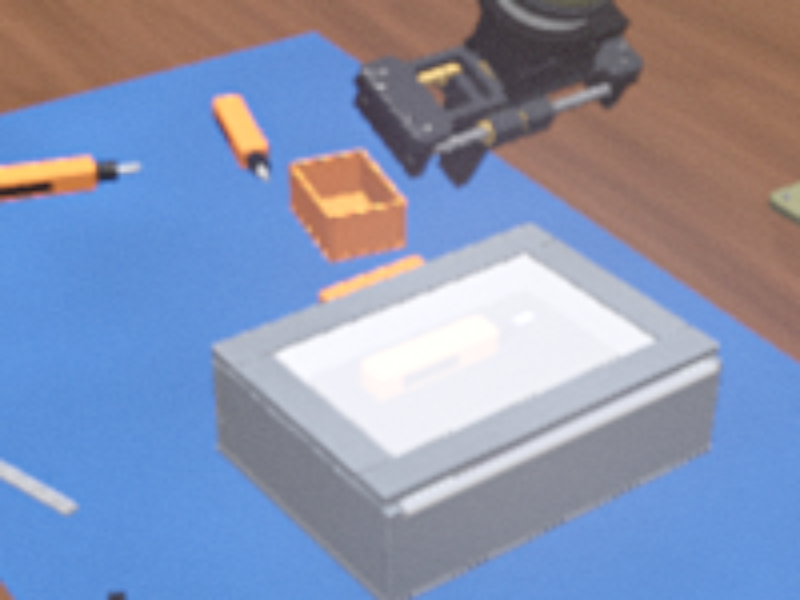

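The lid is level at about z 101 along its depth and fully shut. The driver shows flat through the window at (430,355), and the robot is clear.

```bash
python3 -c "
from plant import hand_in; print(hand_in())"
```

```text
the job is handed in; nothing more can be done
None
```

I handed the job in at about 20 s: the driver lies flat on the foam, the stay was broken before the lid was lowered gently shut, the bin and bottle were never touched, and the arm is clear; the hand-in returned no verdict.

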